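# Shoe-care row to the new rack, in reverse

## Robot

A 7-joint arm with a two-finger parallel gripper is mounted at the origin on the work surface. World frame = base frame: x ahead of the robot, y to its left, z up, the work surface at z = 0. Lengths are in m, angles in rad, forces in N, time in s.
With the tool pointing down it reaches from about 0.4 to 0.85 m from the base axis. Payload 4.5 kg.
Tool frame: the origin (TCP) lies between the finger pads; the fingertips stand manip.tip_reach ahead of it and the grasp point (between the pads) lies 11 mm behind it (manip.tip_reach is the distance from the TCP to the fingertips, in m); z points along the fingers, y is the line along which they close (so a half turn about z gives the same grasp; the last joint's range is limited). The gripper opens to 88 mm and grips with 3 to 60 N. Pads are 18 mm wide; open, the fingers measure 123 mm over their backs; the gripper's body (75 mm by 187 mm) begins 45 mm behind the grasp point.
Start: joints at [-1.204, 0.689, -0.195, 1.565, 0.157, 0.902, -0.215], TCP at [0.204, 0.591, 0.247] pointing down, gripper open.
Joint ranges: [-3.01, 3.01], [-0.46, 2.08], [-1.47, 1.51], [0.13, 2.56], [-1, 4.14], [0.04, 2.09], [-2.66, 2.66]. Speed limits (rad/s): [2.57, 2.57, 3.14, 3.14, 3.14, 3.14, 3.14].

## Interface

Orientations are given as a unit quaternion [w, x, y, z].
In Python, from rig import manip gives the robot as it stands. The module is installed in compiled form; this text tells all that it offers.
- The arm moves only by the tool carry_out, never from a script. Its argument "targets" is a list of rows, each an object with "linear": the shift along the tool's x, y, z normalised to -1 to 1, where 1 is 200 mm, a list of three; "turn": the turn about the tool's z normalised to -1 to 1, where 1 is 180 degrees; "jaw": the opening, from 0 (shut) to 1 (fully open). A call has exactly 10 rows; each row is the pose to reach, as a shift and turn from the pose commanded when the call began, along the tool's axes at that moment, turning the shorter way round; what a row does not reach only later rows make up. A row lasts 1/12 s, in which the tool goes at most 41.7 mm and 7.16 degrees, less where a joint would pass 70% of its speed; a pose out of reach is approached as far as the arm can. A call with a number of a shift or a turn outside -1 to 1 is refused whole. A call with a gripper value outside its range is refused whole. The fingers move at their own pace and stop on an object; the grip force is fixed at half the most. Time passes only in rows, so rows that repeat a pose let the fingers close, or fill a call up. It gives the time, the measured TCP pose, the force, the opening and the grip force at its end, in the units of the state.
- manip.state(): the state, without advancing time (a new reading comes with each control period).
- manip.camera(name): name is "side" or "top"; returns the picture (400x640x3 uint8, red, green, blue); there is no depth.
- manip.camera_info(name): a dict with "vfov" (degrees; the focal length in pixels is half the picture's height over the tangent of half this angle, whatever the lens; pixels are square), "cx", "cy" (the principal point, pixels), "k1" (the pictures are not rectified: a ray, as slopes to the right and down, at radius r is drawn at 1 + k1 r^2 times it, then the intrinsics apply), "camera_from_world" (4x4, takes a point from world to camera coordinates). Camera axes: x right, y down, z forward; pixel columns grow to the right and rows downward; lengths in m; the calibration is good to about 2 mm. A picture is of the moment at which its call begins. camera_info takes no time and is no camera call.
- manip.job_done(): hands the job in; it is judged then, once.
The state is a dict: "time_s": time; "joints": joint angles; "joint_vel": joint speeds; "effort": joint torques, N m; "eef_pos": TCP position; "tool_rot": TCP orientation; "force": force on the tool from outside, world axes, zero at the start; "torque": the same for the moment, N m; "width": opening from 0.0 (shut) to 1.0 (fully open); "grip_force": force on a finger pad.
Only numpy, scipy, OpenCV 4.12 (cv2) and the standard library are available. Lean on these libraries where they do the work, as an engineer would, in place of code of your own. Each camera call takes 0.05 s, during which the arm holds its last target. There are 200 camera calls.

## Task

Move the four shoe-care things (tin, jar, brush, bottle) from the old rack to the new one, in reverse order: seen from the robot, the thing farthest left on the old rack goes to the compartment farthest right on the new rack, the next one beside it, and so on. Keep each thing upright, set it down gently, and leave it standing flat in the middle of its own compartment.

Things in the scene. Friction and masses are not known exactly. Their poses are not given: they have to be found in the camera images.
- tin: shoe-polish tin: flat metal drum, 58 mm diameter, 30 mm high, round. Loose, 60 to 130 g. Origin at the centre of its underside, z up.
- jar: shoe-cream jar: upright amber glass jar with black screw cap, 46 mm diameter (cap 47 mm), 52 mm high, round. Loose, 100 to 200 g. Origin at the centre of its underside, z up.
- brush: small applicator brush lying bristles down: wooden block 34 mm (its x) by 64 mm (its y), from 22 to 46 mm height, on a dark bristle block 28 by 56 mm from 0 to 23 mm height. It starts with its long side (y) along the old rack's row within 0.2 rad. Loose, 70 to 140 g. Origin at the centre of its underside, z up.
- bottle: small white plastic bottle, upright: body 38 mm diameter up to 46 mm height, then a taper to a grey cap 26 mm in diameter; 68 mm high in all. Loose, 60 to 130 g. Origin at the centre of its underside, z up.
- coaster_tin: cork coaster, a disc 72 mm across and 4 mm thick, fixed on the old rack: the place where the tin stands at the start. Origin at the centre of its underside, 14 mm above the table; its top, on which the tin stands, is 18 mm above the table. z up.
- coaster_jar: cork coaster, a disc 72 mm across and 4 mm thick, fixed on the old rack: the place where the jar stands at the start. Origin at the centre of its underside, 14 mm above the table; its top, on which the jar stands, is 18 mm above the table. z up.
- coaster_brush: cork coaster, a disc 72 mm across and 4 mm thick, fixed on the old rack: the place where the brush stands at the start. Origin at the centre of its underside, 14 mm above the table; its top, on which the brush stands, is 18 mm above the table. z up.
- coaster_bottle: cork coaster, a disc 72 mm across and 4 mm thick, fixed on the old rack: the place where the bottle stands at the start. Origin at the centre of its underside, 14 mm above the table; its top, on which the bottle stands, is 18 mm above the table. z up.
- old_rack: old rack, fixed, on the robot's left or right: four aluminium tubes, 112 (x) by 364 mm (y), between white end cheeks 32 mm high; carries the coasters in a row along its y, at y = +129, +43, -43, -129 mm, x = 0. Origin at its centre on the table; x away from the robot, y to its left, within 0.18 rad; z up.
- new_rack: new rack, fixed, on the other side, empty: low wooden tray 110 (x) by 348 mm (y), four open compartments in a row along its y, centres at x = 0, y = +129, +43, -43, -129 mm, floor 14 mm above the table. Each 102 (x) by 82 mm (y) inside; rims and dividers 4 mm thick rise 5 mm above the floor. Origin at its centre on the table; x away from the robot, y to its left, within 0.18 rad; z up.
Mind the look-alikes: they are no part of the job. Leave any green or pink look-alike of the brush alone.

How it is judged:
By the outcome, as a careful person would: the job done as asked, in the order asked, and still so for the second after the job is handed in, with the robot touching nothing.
It also fails if it takes over 120 s, if anything falls off the work surface, if the arm or the gripper's body presses on something with over 40 N, if the wrist force passes 120 N, or if a joint passes its speed limit or range.

## Working session

There is one attempt and no reset: what is moved stays moved. The work goes in short steps, Python scripts to look and compute and a tool call to move; the robot and the scene stay as the last step left them, time stands still between calls to the robot, and variables do not carry over. Pictures are saved under pics/ and viewed, at most 14 in all, crops included, and the job is handed in when it is done.

Besides the shell and the picture viewer there is one more tool, called after "Emit:" by a JSON object that holds its "api" and its "payload". carry_out: Moves the arm, as the interface text tells. Scaled input: -1 to 1 covers 200 mm each way for a shift and 180 degrees each way for a turn. Its arguments: {"type":"object","properties":{"targets":{"type":"array","items":{"type":"object","properties":{"linear":{"type":"array","items":{"type":"number","minimum":-1,"maximum":1}},"turn":{"type":"number","minimum":-1,"maximum":1},"jaw":{"type":"number"}}}}},"required":["targets"]}

```bash
mkdir -p pics; ls; python3 - <<'E'
from rig import manip
import cv2
s=manip.state();print({k:s[k] for k in('time_s','eef_pos','tool_rot','width','force')},manip.tip_reach)
for n in('side','top'):
    cv2.imwrite(f'pics/{n}0.png',manip.camera(n)[:,:,::-1]);print(manip.camera_info(n))
E
```

```text
pics
{'time_s': 0.0, 'eef_pos': array([0.20402994, 0.59011011, 0.24591635]), 'tool_rot': array([-8.55910587e-05,  1.65582770e-01,  9.86195477e-01, -9.05831082e-04]), 'width': 0.9996526936190677, 'force': array([-0.37585781, -0.15006989, -0.12095313])} 0.008
{'vfov': 47.607469458517855, 'cx': 325.52796019398573, 'cy': 198.54712116855745, 'k1': -0.11883639426506523, 'camera_from_world': array([[ 0.88697516, -0.46145046, -0.0183992 , -0.49005731],
       [-0.36096119, -0.66786741, -0.6508918 ,  0.21271922],
       [ 0.28806609,  0.58396626, -0.75894751,  0.92828588],
       [ 0.        ,  0.        ,  0.        ,  1.        ]])}
{'vfov': 51.69352447189352, 'cx': 315.0006655240357, 'cy': 199.9148651869519, 'k1': -0.10436013120416157, 'camera_from_world': array([[-1.45970835e-02, -9.99604722e-01,  2.40275984e-02,
         4.32199837e-04],
       [-9.86122990e-01,  1.04175231e-02, -1.65689236e-01,
         5.23409978e-01],
       [ 1.65373435e-01, -2.61127468e-02, -9.85885263e-01,
         8.83591157e-01],
       [ 0.00000000e+00,  0.00000000e+00,  0.00000000e+00,
         1.00000000e+00]])}
```

View pics/top0.png

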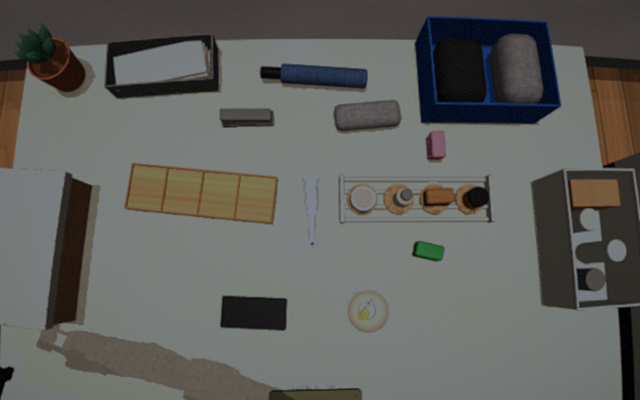

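View pics/side0.png

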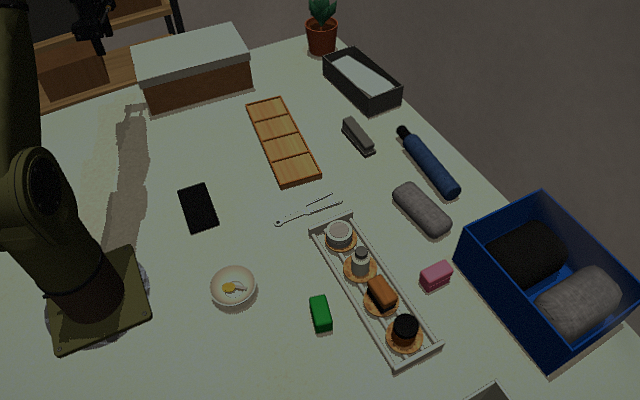

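Top view: the old rack is on the right, with the tin at about (363,198), bottle (403,196), brown brush (438,197) and jar (475,198). The new rack is on the left at (127–277, 165–222). The green (430,251) and pink (437,145) blocks and the box of items at far right are look-alikes off the rack. I'll confirm with enlarged crops.

```bash
python3 - <<'E'
import cv2
t=cv2.imread('pics/top0.png');s=cv2.imread('pics/side0.png')
cv2.imwrite('pics/c1.png',cv2.resize(t[165:230,335:497],None,fx=4.9,fy=4.9,interpolation=cv2.INTER_CUBIC))
cv2.imwrite('pics/c2.png',cv2.resize(t[155:230,120:284],None,fx=4.85,fy=4.85,interpolation=cv2.INTER_CUBIC))
cv2.imwrite('pics/c3.png',cv2.resize(s[205:375,300:450],None,fx=3.5,fy=3.5,interpolation=cv2.INTER_CUBIC))
E
```

```text
(no output)
```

View pics/c1.png

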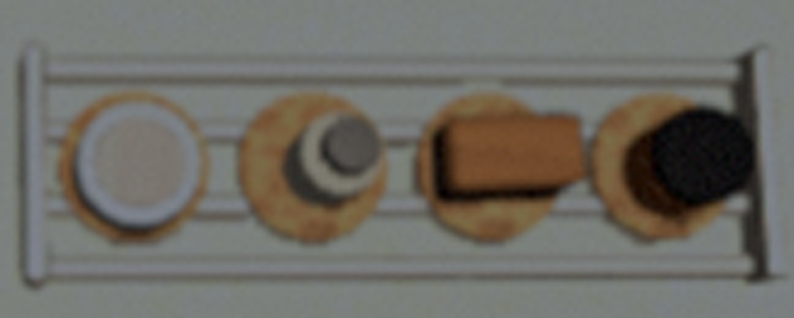

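View pics/c2.png

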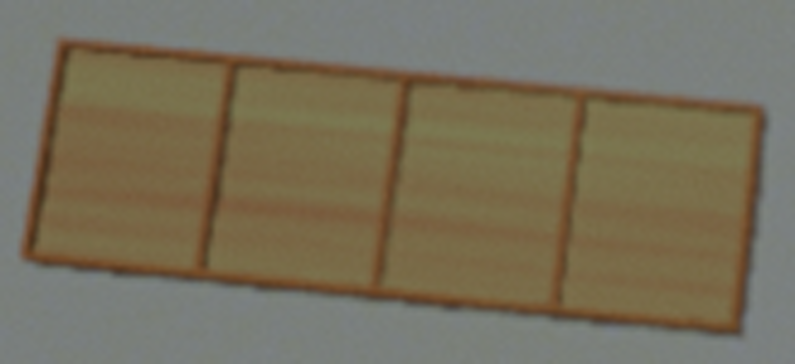

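View pics/c3.png

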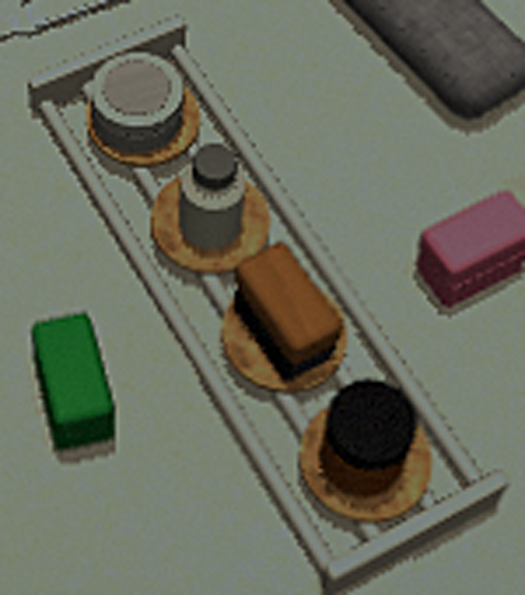

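Both views confirm the order from the left: tin, bottle, brown brush, jar. The green and pink blocks stand off the rack. So in new-rack coordinates the tin goes to y=-129, bottle to -43, brush to +43 and jar to +129.

```bash
cat > h.py <<'E'
import numpy as np, cv2
from scipy.optimize import least_squares
from scipy.spatial.transform import Rotation as R
from rig import manip
def ray(cam,uv):
    i=manip.camera_info(cam);f=200/np.tan(np.radians(i['vfov']/2));T=i['camera_from_world']
    K=np.array([[f,0,i['cx']],[0,f,i['cy']],[0,0,1]])
    # forward model x*(1+k1 r^2) is OpenCV's
    p=cv2.undistortPointsIter(np.float64(uv).reshape(-1,1,2),K,np.array([i['k1'],0,0,0,0]),None,None,(3,60,1e-10))[:,0]
    d=np.c_[p,np.ones(len(p))]@T[:3,:3]
    return -T[:3,:3].T@T[:3,3],d
def at(cam,uv,z):
    c,d=ray(cam,uv);return (c+d*((z-c[2])/d[:,2])[:,None])[:,:2]
def crop(p,s,ox,oy): return (np.float64(p)+.5)/s-.5+[ox,oy]
def fit(m,w):
    m,w=np.float64(m),np.float64(w)
    f=lambda q:(m@np.array([[np.cos(q[2]),np.sin(q[2])],[-np.sin(q[2]),np.cos(q[2])]])+q[:2]-w).ravel()
    r=least_squares(f,[.55,0,0]);return r.x,np.abs(r.fun).max()
def place(q,m): return np.float64(m)@np.array([[np.cos(q[2]),np.sin(q[2])],[-np.sin(q[2]),np.cos(q[2])]])+q[:2]
def tool():
    s=manip.state();w=s['tool_rot'];M=R.from_quat(np.roll(w,-1)).as_matrix();return s,M
E
python3 - <<'E'
from h import *
np.set_printoptions(precision=4,suppress=True)
T=lambda p:crop(p,4.9,335,165);N=lambda p:crop(p,4.85,120,155);S=lambda p:crop(p,3.5,300,205)
for n,z,a,b in(('tin',.048,(139,160),(137,88)),('bottle',.086,(350,147),(214,162)),('brush',.064,(516,150),(289,297)),('jar',.070,(704,156),(371,416))):
    print(n,at('top',[T(a)],z)[0],at('side',[S(b)],z)[0])
b=at('top',T([(450,115),(580,114),(583,179),(450,187)]),.064);print('brush c',b,)
b=at('side',S([(238,270),(285,243),(340,322),(292,352)]),.064);print('brush c',b)
co=at('top',T([(134,167),(312,167),(489,167),(667,167)]),.018);q,e=fit([(0,.129),(0,.043),(0,-.043),(0,-.129)],co);print('old',q,e)
m=[(x,y) for x in(.053,-.053) for y in(.172,.086,0,-.086,-.172)]
w=at('top',N([(64,43),(231,62),(405,80),(583,95),(759,111),(30,255),(203,265),(377,287),(557,301),(738,327)]),.019)
q,e=fit(m,w);print('new',q,e);print(place(q,[(0,.129),(0,.043),(0,-.043),(0,-.129)]))
w=at('side',[(246,104),(281,97),(321,177),(285,188)],.019);q,e=fit([(-.055,.174),(.055,.174),(.055,-.174),(-.055,-.174)],w);print('newside',q,e)
s,M=tool();print(M)
E
```

```text
tin [ 0.5276 -0.114 ] [ 0.5266 -0.1137]
bottle [ 0.5259 -0.2027] [ 0.5263 -0.2049]
brush [ 0.5277 -0.2855] [ 0.5259 -0.2889]
jar [ 0.523 -0.372] [ 0.5241 -0.3714]
brush c [[ 0.5442 -0.2556]
 [ 0.5442 -0.3169]
 [ 0.5139 -0.3161]
 [ 0.5109 -0.2536]]
brush c [[ 0.51   -0.2611]
 [ 0.5421 -0.2587]
 [ 0.5421 -0.3152]
 [ 0.5097 -0.3181]]
old [ 0.5281 -0.245  -0.0103] 0.0017877630877470296
new [ 0.5489  0.2585 -0.1086] 0.0038930750483113785
[[0.5629 0.3867]
 [0.5535 0.3012]
 [0.5442 0.2157]
 [0.5349 0.1302]]
newside [ 0.5488  0.2494 -0.1139] 0.008028364786466902
[[-0.9452  0.3266 -0.0004]
 [ 0.3266  0.9452 -0.0015]
 [-0.0001 -0.0016 -1.    ]]
```

Object positions agree between the two cameras within about 3 mm. The new rack's y differs by 9 mm, so I'll take one enlarged side crop to refine it.

```bash
python3 - <<'E'
import cv2
s=cv2.imread('pics/side0.png')
cv2.imwrite('pics/c4.png',cv2.resize(s[90:195,235:330],None,fx=5.6,fy=5.6,interpolation=cv2.INTER_CUBIC))
E
```

```text
(no output)
```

View pics/c4.png

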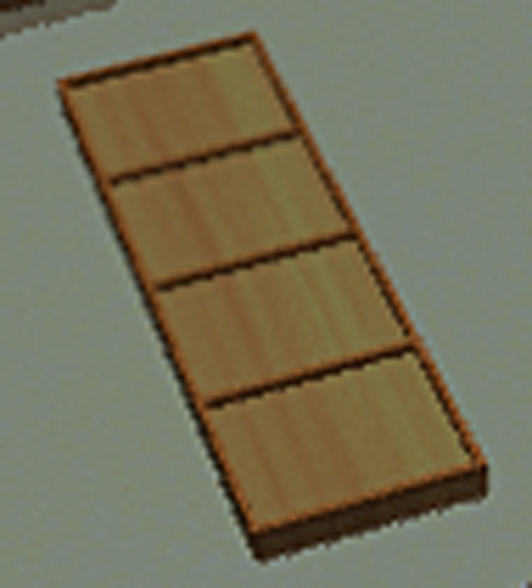

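```bash
python3 - <<'E'
from h import *
np.set_printoptions(precision=4,suppress=True)
S=lambda p:crop(p,5.6,235,90)
w=at('side',S([(252,38),(298,131),(352,234),(414,346),(481,467),(65,84),(110,177),(157,285),(207,402),(256,530)]),.019)
m=[(x,y) for x in(.053,-.053) for y in(.172,.086,0,-.086,-.172)]
q,e=fit(m,w);print(q,e,w-place(q,m),sep='\n')
N=lambda p:crop(p,4.85,120,155)
w=at('top',N([(64,43),(231,62),(405,80),(583,95),(759,111),(30,255),(203,265),(377,287),(557,301),(738,327)]),.019)
q2,e=fit(m,w);print(q2,w-place(q2,m))
q=(q+q2)/2;print(q,place(q,[(0,.129),(0,.043),(0,-.043),(0,-.129)]))
E
```

```text
[ 0.5484  0.2575 -0.1127]
0.003800879302152005
[[-0.0026 -0.0017]
 [-0.0038  0.0001]
 [-0.0037 -0.0001]
 [-0.0023 -0.0003]
 [-0.0007  0.0007]
 [ 0.0011 -0.0016]
 [ 0.0038  0.0011]
 [ 0.0038 -0.0001]
 [ 0.0035  0.    ]
 [ 0.001   0.0018]]
[ 0.5489  0.2585 -0.1086] [[-0.0006 -0.0002]
 [-0.0022  0.0013]
 [-0.003   0.0011]
 [-0.0021  0.0003]
 [-0.0016  0.0012]
 [ 0.0002 -0.0013]
 [ 0.0039 -0.0012]
 [ 0.0019 -0.0001]
 [ 0.0037 -0.0005]
 [-0.0002 -0.0005]]
[ 0.5487  0.258  -0.1106] [[0.5629 0.3862]
 [0.5534 0.3007]
 [0.5439 0.2152]
 [0.5344 0.1298]]
```

New rack: centre (0.549, 0.258), yaw -0.11. Old rack: (0.528, -0.245), yaw -0.01. I'll start moving by turning the tool so it closes across the row.

Emit:
{"api": "carry_out", "payload": {"targets": [{"linear": [-0.1,-0.05,0],"turn": 0.04,"jaw": 1},{"linear": [-0.25,-0.12,0],"turn": 0.08,"jaw": 1},{"linear": [-0.4,-0.2,0],"turn": 0.12,"jaw": 1},{"linear": [-0.55,-0.27,0],"turn": 0.16,"jaw": 1},{"linear": [-0.7,-0.34,0],"turn": 0.2,"jaw": 1},{"linear": [-0.8,-0.39,0],"turn": 0.24,"jaw": 1},{"linear": [-0.827,-0.4,0],"turn": 0.28,"jaw": 1},{"linear": [-0.827,-0.4,0],"turn": 0.32,"jaw": 1},{"linear": [-0.827,-0.4,0],"turn": 0.358,"jaw": 1},{"linear": [-0.827,-0.4,0],"turn": 0.394,"jaw": 1}]}}

```text
time_s: 0.93
eef_pos: [0.3344, 0.4607, 0.2464]
tool_rot: [-0.0, 0.709, 0.705, -0.0]
force: [-0.3, 0.2, 0.2]
width: 0.997
grip_force: 0.0
```

Emit:
{"api": "carry_out", "payload": {"targets": [{"linear": [-0.1,0.05,0],"turn": 0,"jaw": 1},{"linear": [-0.2,0.1,0],"turn": 0,"jaw": 1},{"linear": [-0.3,0.15,0],"turn": 0,"jaw": 1},{"linear": [-0.4,0.2,0],"turn": 0,"jaw": 1},{"linear": [-0.5,0.25,0],"turn": 0,"jaw": 1},{"linear": [-0.6,0.3,0],"turn": 0,"jaw": 1},{"linear": [-0.7,0.35,0],"turn": 0,"jaw": 1},{"linear": [-0.8,0.4,0],"turn": 0,"jaw": 1},{"linear": [-0.9,0.45,0],"turn": 0,"jaw": 1},{"linear": [-1,0.5,0],"turn": 0,"jaw": 1}]}}

```text
time_s: 1.77
eef_pos: [0.4345, 0.26, 0.2465]
tool_rot: [-0.0, 0.707, 0.707, -0.0]
force: [0.5, 0.2, -0.7]
width: 1.0
grip_force: 0.0
```

Emit:
{"api": "carry_out", "payload": {"targets": [{"linear": [-0.1,0.05,0],"turn": 0,"jaw": 1},{"linear": [-0.2,0.1,0],"turn": 0,"jaw": 1},{"linear": [-0.3,0.15,0],"turn": 0,"jaw": 1},{"linear": [-0.4,0.2,0],"turn": 0,"jaw": 1},{"linear": [-0.5,0.25,0],"turn": 0,"jaw": 1},{"linear": [-0.6,0.3,0],"turn": 0,"jaw": 1},{"linear": [-0.7,0.35,0],"turn": 0,"jaw": 1},{"linear": [-0.8,0.4,0],"turn": 0,"jaw": 1},{"linear": [-0.9,0.45,0],"turn": 0,"jaw": 1},{"linear": [-1,0.48,0],"turn": 0,"jaw": 1}]}}

```text
time_s: 2.6
eef_pos: [0.5312, 0.0601, 0.2464]
tool_rot: [0.0, 0.707, 0.707, 0.0]
force: [-0.7, 0.3, -0.2]
width: 0.998
grip_force: 0.0
```

Emit:
{"api": "carry_out", "payload": {"targets": [{"linear": [-0.1,0,0.05],"turn": 0,"jaw": 1},{"linear": [-0.2,0,0.1],"turn": 0,"jaw": 1},{"linear": [-0.3,0,0.15],"turn": 0,"jaw": 1},{"linear": [-0.4,0,0.2],"turn": 0,"jaw": 1},{"linear": [-0.5,0,0.25],"turn": 0,"jaw": 1},{"linear": [-0.6,0,0.3],"turn": 0,"jaw": 1},{"linear": [-0.7,0,0.35],"turn": 0,"jaw": 1},{"linear": [-0.8,0,0.4],"turn": 0,"jaw": 1},{"linear": [-0.87,0,0.45],"turn": 0,"jaw": 1},{"linear": [-0.87,0,0.5],"turn": 0,"jaw": 1}]}}

```text
time_s: 3.43
eef_pos: [0.53, -0.117, 0.146]
tool_rot: [0.001, 0.709, 0.705, -0.001]
force: [-0.2, 0.4, 0.5]
width: 1.001
grip_force: 0.0
```

Emit:
{"api": "carry_out", "payload": {"targets": [{"linear": [0.015,-0.015,0.08],"turn": 0,"jaw": 1},{"linear": [0.015,-0.015,0.18],"turn": 0,"jaw": 1},{"linear": [0.015,-0.015,0.28],"turn": 0,"jaw": 1},{"linear": [0.015,-0.015,0.37],"turn": 0,"jaw": 1},{"linear": [0.015,-0.015,0.44],"turn": 0,"jaw": 1},{"linear": [0.015,-0.015,0.5],"turn": 0,"jaw": 1},{"linear": [0.015,-0.015,0.54],"turn": 0,"jaw": 1},{"linear": [0.015,-0.015,0.56],"turn": 0,"jaw": 1},{"linear": [0.015,-0.015,0.56],"turn": 0,"jaw": 1},{"linear": [0.015,-0.015,0.56],"turn": 0,"jaw": 0.8}]}}

```text
time_s: 4.27
eef_pos: [0.5278, -0.1097, 0.035]
tool_rot: [0.0, 0.707, 0.707, 0.0]
force: [1.4, -0.5, -1.0]
width: 0.948
grip_force: 0.0
```

Emit:
{"api": "carry_out", "payload": {"targets": [{"linear": [0,0,0],"turn": 0,"jaw": 0.7},{"linear": [0,0,0],"turn": 0,"jaw": 0.6},{"linear": [0,0,0],"turn": 0,"jaw": 0.5},{"linear": [0,0,0],"turn": 0,"jaw": 0.4},{"linear": [0,0,0],"turn": 0,"jaw": 0.4},{"linear": [0,0,0],"turn": 0,"jaw": 0.4},{"linear": [0,0,0],"turn": 0,"jaw": 0.4},{"linear": [0,0,0],"turn": 0,"jaw": 0.4},{"linear": [0,0,0],"turn": 0,"jaw": 0.4},{"linear": [0,0,0],"turn": 0,"jaw": 0.4}]}}

```text
time_s: 5.1
eef_pos: [0.5275, -0.1099, 0.0351]
tool_rot: [0.0, 0.707, 0.707, 0.0]
force: [-1.4, 0.2, 6.0]
width: 0.651
grip_force: 30.0
```

Emit:
{"api": "carry_out", "payload": {"targets": [{"linear": [0,0,-0.03],"turn": 0,"jaw": 0.4},{"linear": [0,0,-0.1],"turn": 0,"jaw": 0.4},{"linear": [0,0,-0.18],"turn": 0,"jaw": 0.4},{"linear": [0,0,-0.26],"turn": 0,"jaw": 0.4},{"linear": [0.02,0,-0.33],"turn": 0,"jaw": 0.4},{"linear": [0.06,0,-0.39],"turn": 0,"jaw": 0.4},{"linear": [0.12,0,-0.43],"turn": 0,"jaw": 0.4},{"linear": [0.2,0,-0.45],"turn": 0,"jaw": 0.4},{"linear": [0.3,0,-0.45],"turn": 0,"jaw": 0.4},{"linear": [0.4,0,-0.45],"turn": 0,"jaw": 0.4}]}}

```text
time_s: 5.93
eef_pos: [0.5276, -0.0287, 0.1253]
tool_rot: [0.0, 0.707, 0.707, 0.0]
force: [0.5, 0.1, -0.7]
width: 0.649
grip_force: 30.0
```

Emit:
{"api": "carry_out", "payload": {"targets": [{"linear": [0.1,0.005,0],"turn": 0.005,"jaw": 0.4},{"linear": [0.2,0.01,0],"turn": 0.01,"jaw": 0.4},{"linear": [0.31,0.015,0],"turn": 0.015,"jaw": 0.4},{"linear": [0.42,0.02,0],"turn": 0.02,"jaw": 0.4},{"linear": [0.53,0.025,0],"turn": 0.025,"jaw": 0.4},{"linear": [0.63,0.03,0],"turn": 0.03,"jaw": 0.4},{"linear": [0.72,0.034,0],"turn": 0.035,"jaw": 0.4},{"linear": [0.78,0.037,0],"turn": 0.035,"jaw": 0.4},{"linear": [0.81,0.037,0],"turn": 0.035,"jaw": 0.4},{"linear": [0.82,0.037,0],"turn": 0.035,"jaw": 0.4}]}}

```text
time_s: 6.77
eef_pos: [0.5346, 0.1355, 0.1247]
tool_rot: [-0.0, 0.744, 0.668, 0.0]
force: [0.1, -0.3, -0.9]
width: 0.653
grip_force: 30.0
```

```bash
python3 - <<'E'
from h import *
im=manip.camera('top');s,M=tool();print(s['eef_pos'],M[:2,:2].round(4),s['width'])
cv2.imwrite('pics/t1.png',cv2.resize(im[140:240,120:284,::-1],None,fx=4.85,fy=4.85,interpolation=cv2.INTER_CUBIC))
E
```

```text
[0.53462356 0.13462959 0.12468741] [[ 0.1084  0.9941]
 [ 0.9941 -0.1084]] 0.6535021057157283
```

Emit:
{"api": "carry_out", "payload": {"targets": [{"linear": [0,0,0.06],"turn": 0,"jaw": 0.4},{"linear": [0,0,0.14],"turn": 0,"jaw": 0.4},{"linear": [0,0,0.22],"turn": 0,"jaw": 0.4},{"linear": [-0.004,0,0.3],"turn": 0,"jaw": 0.4},{"linear": [-0.004,0,0.36],"turn": 0,"jaw": 0.4},{"linear": [-0.004,0,0.41],"turn": 0,"jaw": 0.4},{"linear": [-0.004,0,0.44],"turn": 0,"jaw": 0.4},{"linear": [-0.004,0,0.455],"turn": 0,"jaw": 0.4},{"linear": [-0.004,0,0.463],"turn": 0,"jaw": 0.4},{"linear": [-0.004,0,0.467],"turn": 0,"jaw": 0.4}]}}

```text
time_s: 7.65
eef_pos: [0.5351, 0.1333, 0.0315]
tool_rot: [0.0, 0.745, 0.667, 0.0]
force: [-0.5, 0.4, -1.0]
width: 0.652
grip_force: 30.0
```

Emit:
{"api": "carry_out", "payload": {"targets": [{"linear": [0,0,0.002],"turn": 0,"jaw": 0.4},{"linear": [0,0,0.003],"turn": 0,"jaw": 0.4},{"linear": [0,0,0.003],"turn": 0,"jaw": 0.66},{"linear": [0,0,0.003],"turn": 0,"jaw": 0.68},{"linear": [0,0,0.003],"turn": 0,"jaw": 0.7},{"linear": [0,0,0.003],"turn": 0,"jaw": 0.72},{"linear": [0,0,0.003],"turn": 0,"jaw": 0.72},{"linear": [0,0,0.003],"turn": 0,"jaw": 0.72},{"linear": [0,0,0.003],"turn": 0,"jaw": 0.72},{"linear": [0,0,0.003],"turn": 0,"jaw": 0.72}]}}

```text
time_s: 8.48
eef_pos: [0.5348, 0.1334, 0.0307]
tool_rot: [-0.0, 0.745, 0.667, 0.0]
force: [-0.1, -0.1, -0.6]
width: 0.72
grip_force: 0.0
```

Emit:
{"api": "carry_out", "payload": {"targets": [{"linear": [0,0,-0.04],"turn": 0,"jaw": 0.72},{"linear": [0,0,-0.11],"turn": 0,"jaw": 0.72},{"linear": [0,0,-0.19],"turn": 0,"jaw": 0.72},{"linear": [0,0,-0.27],"turn": 0,"jaw": 0.75},{"linear": [0,0,-0.35],"turn": -0.005,"jaw": 0.8},{"linear": [-0.04,0,-0.42],"turn": -0.01,"jaw": 0.8},{"linear": [-0.1,0,-0.47],"turn": -0.015,"jaw": 0.8},{"linear": [-0.18,0,-0.5],"turn": -0.02,"jaw": 0.8},{"linear": [-0.27,0,-0.5],"turn": -0.03,"jaw": 0.8},{"linear": [-0.36,0,-0.5],"turn": -0.035,"jaw": 0.8}]}}

```text
time_s: 9.32
eef_pos: [0.5268, 0.0603, 0.1316]
tool_rot: [0.0, 0.706, 0.708, 0.0]
force: [-0.8, -0.7, 0.4]
width: 0.798
grip_force: 0.0
```

Emit:
{"api": "carry_out", "payload": {"targets": [{"linear": [-0.1,0,0],"turn": 0,"jaw": 0.8},{"linear": [-0.2,0,0],"turn": 0,"jaw": 0.8},{"linear": [-0.3,0,0],"turn": 0,"jaw": 0.8},{"linear": [-0.4,0,0],"turn": 0,"jaw": 0.8},{"linear": [-0.5,0,0],"turn": 0,"jaw": 0.8},{"linear": [-0.6,0,0],"turn": 0,"jaw": 0.8},{"linear": [-0.7,0,0],"turn": 0,"jaw": 0.8},{"linear": [-0.8,0,0],"turn": 0,"jaw": 0.8},{"linear": [-0.9,0,0],"turn": 0,"jaw": 0.8},{"linear": [-1,0,0],"turn": 0,"jaw": 0.8}]}}

```text
time_s: 10.15
eef_pos: [0.5261, -0.1402, 0.131]
tool_rot: [-0.0, 0.707, 0.707, -0.0]
force: [0.4, 0.2, -0.6]
width: 0.795
grip_force: 0.0
```

```bash
python3 - <<'E'
from h import *
im=manip.camera('top');b=manip.camera('side');s,M=tool();print(s['eef_pos'],M[:2,:2].round(4),s['width'])
a=cv2.resize(im[150:230,120:284],None,fx=4.0,fy=4.0,interpolation=cv2.INTER_CUBIC)
b=cv2.resize(b[80:200,230:330],None,fx=2.2,fy=2.2,interpolation=cv2.INTER_CUBIC)
c=np.zeros((a.shape[0]+b.shape[0],a.shape[1],3),np.uint8);c[:a.shape[0]]=a;c[a.shape[0]:,:b.shape[1]]=b
cv2.imwrite('pics/t2.png',c[:,:,::-1]);print(a.shape,b.shape)
E
```

```text
[ 0.52578335 -0.14371016  0.13108793] [[ 0.0068  1.    ]
 [ 1.     -0.0068]] 0.7992804522460878
(320, 656, 3) (264, 220, 3)
```

View pics/t2.png

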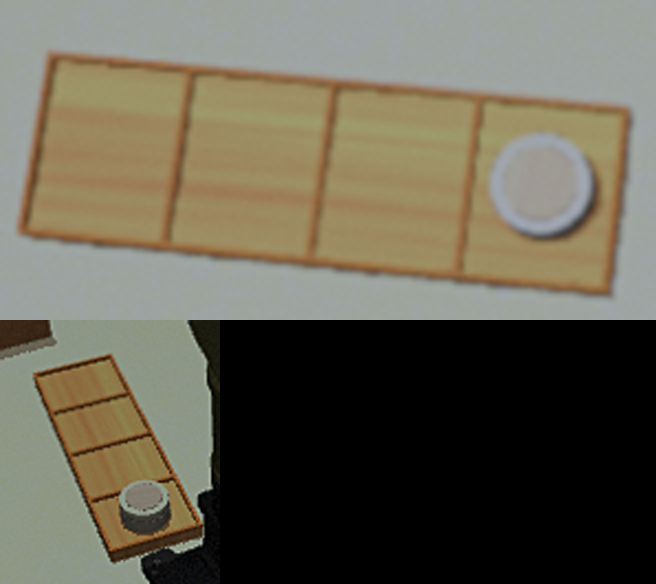

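The tin (542,186 in the crop) stands flat in the far-right compartment with floor visible all round. Now I'll check its measured centre and let the arm settle.

```bash
python3 - <<'E'
from h import *
print('tin',at('top',[crop((542,186),4,120,150)],.044))
for i in range(4):
    manip.camera('top');print(tool()[0]['eef_pos'])
E
```

```text
tin [[0.5333674  0.12821182]]
[ 0.52605225 -0.14083105  0.13091492]
[ 0.52633705 -0.13874094  0.13084842]
[ 0.52660303 -0.1375155   0.13076379]
[ 0.52675464 -0.13688493  0.13074754]
```

Emit:
{"api": "carry_out", "payload": {"targets": [{"linear": [-0.03,0,0],"turn": 0,"jaw": 0.8},{"linear": [-0.08,0,0],"turn": 0,"jaw": 0.8},{"linear": [-0.15,0,0],"turn": 0,"jaw": 0.8},{"linear": [-0.22,0,0],"turn": 0,"jaw": 0.8},{"linear": [-0.28,0,0],"turn": 0,"jaw": 0.8},{"linear": [-0.315,0,0],"turn": 0,"jaw": 0.8},{"linear": [-0.327,0,0],"turn": 0,"jaw": 0.8},{"linear": [-0.327,0,0.03],"turn": 0,"jaw": 0.8},{"linear": [-0.327,0,0.07],"turn": 0,"jaw": 0.8},{"linear": [-0.327,0,0.12],"turn": 0,"jaw": 0.8}]}}

```text
time_s: 11.28
eef_pos: [0.5272, -0.2025, 0.1061]
tool_rot: [-0.0, 0.707, 0.708, 0.0]
force: [0.2, -0.5, -0.2]
width: 0.8
grip_force: 0.0
```

Emit:
{"api": "carry_out", "payload": {"targets": [{"linear": [0,0,0.06],"turn": 0,"jaw": 0.8},{"linear": [0,0,0.12],"turn": 0,"jaw": 0.8},{"linear": [0,0,0.18],"turn": 0,"jaw": 0.8},{"linear": [0,0,0.24],"turn": 0,"jaw": 0.8},{"linear": [0,0,0.29],"turn": 0,"jaw": 0.8},{"linear": [0,0,0.32],"turn": 0,"jaw": 0.8},{"linear": [0,0,0.335],"turn": 0,"jaw": 0.8},{"linear": [0,0,0.34],"turn": 0,"jaw": 0.75},{"linear": [0,0,0.34],"turn": 0,"jaw": 0.65},{"linear": [0,0,0.34],"turn": 0,"jaw": 0.55}]}}

```text
time_s: 12.12
eef_pos: [0.5272, -0.2038, 0.0391]
tool_rot: [0.0, 0.707, 0.707, 0.0]
force: [0.5, -0.9, 0.6]
width: 0.625
grip_force: 0.0
```

Emit:
{"api": "carry_out", "payload": {"targets": [{"linear": [0,0,0],"turn": 0,"jaw": 0.5},{"linear": [0,0,0],"turn": 0,"jaw": 0.46},{"linear": [0,0,0],"turn": 0,"jaw": 0.43},{"linear": [0,0,0],"turn": 0,"jaw": 0.4},{"linear": [0,0,0],"turn": 0,"jaw": 0.35},{"linear": [0,0,0],"turn": 0,"jaw": 0.25},{"linear": [0,0,0],"turn": 0,"jaw": 0.25},{"linear": [0,0,0],"turn": 0,"jaw": 0.25},{"linear": [0,0,0],"turn": 0,"jaw": 0.25},{"linear": [0,0,0],"turn": 0,"jaw": 0.25}]}}

```text
time_s: 12.95
eef_pos: [0.5269, -0.2037, 0.039]
tool_rot: [0.0, 0.707, 0.707, 0.0]
force: [-1.2, 0.5, 4.9]
width: 0.422
grip_force: 30.0
```

Emit:
{"api": "carry_out", "payload": {"targets": [{"linear": [0,0,-0.03],"turn": 0,"jaw": 0.25},{"linear": [0,0,-0.1],"turn": 0,"jaw": 0.25},{"linear": [0,0,-0.18],"turn": 0,"jaw": 0.25},{"linear": [0,0,-0.26],"turn": 0,"jaw": 0.25},{"linear": [0,0,-0.34],"turn": 0,"jaw": 0.25},{"linear": [0.02,0,-0.41],"turn": 0,"jaw": 0.25},{"linear": [0.06,0,-0.46],"turn": 0,"jaw": 0.25},{"linear": [0.12,0,-0.49],"turn": 0,"jaw": 0.25},{"linear": [0.2,0,-0.5],"turn": 0,"jaw": 0.25},{"linear": [0.3,0,-0.5],"turn": 0,"jaw": 0.25}]}}

```text
time_s: 13.78
eef_pos: [0.527, -0.143, 0.1391]
tool_rot: [0.0, 0.707, 0.707, 0.0]
force: [-0.0, 0.5, -0.8]
width: 0.424
grip_force: 30.0
```

Emit:
{"api": "carry_out", "payload": {"targets": [{"linear": [0.1,0,0],"turn": 0,"jaw": 0.25},{"linear": [0.2,0,0],"turn": 0,"jaw": 0.25},{"linear": [0.3,0,0],"turn": 0,"jaw": 0.25},{"linear": [0.4,0,0],"turn": 0,"jaw": 0.25},{"linear": [0.5,0,0],"turn": 0,"jaw": 0.25},{"linear": [0.6,0,0],"turn": 0,"jaw": 0.25},{"linear": [0.7,0,0],"turn": 0,"jaw": 0.25},{"linear": [0.8,0,0],"turn": 0,"jaw": 0.25},{"linear": [0.9,0,0],"turn": 0,"jaw": 0.25},{"linear": [1,0,0],"turn": 0,"jaw": 0.25}]}}

```text
time_s: 14.62
eef_pos: [0.5259, 0.0588, 0.1383]
tool_rot: [-0.001, 0.707, 0.708, -0.0]
force: [-1.0, 0.3, -0.6]
width: 0.42
grip_force: 30.0
```

Emit:
{"api": "carry_out", "payload": {"targets": [{"linear": [0.11,0.01,0],"turn": 0.005,"jaw": 0.25},{"linear": [0.22,0.02,0],"turn": 0.01,"jaw": 0.25},{"linear": [0.33,0.035,0],"turn": 0.015,"jaw": 0.25},{"linear": [0.44,0.05,0],"turn": 0.02,"jaw": 0.25},{"linear": [0.54,0.06,0],"turn": 0.025,"jaw": 0.25},{"linear": [0.63,0.07,0],"turn": 0.03,"jaw": 0.25},{"linear": [0.7,0.08,0],"turn": 0.035,"jaw": 0.25},{"linear": [0.76,0.085,0],"turn": 0.035,"jaw": 0.25},{"linear": [0.785,0.085,0],"turn": 0.035,"jaw": 0.25},{"linear": [0.795,0.085,0],"turn": 0.035,"jaw": 0.25}]}}

```text
time_s: 15.45
eef_pos: [0.543, 0.2169, 0.1383]
tool_rot: [-0.0, 0.744, 0.668, -0.0]
force: [0.0, -0.4, -0.4]
width: 0.424
grip_force: 30.0
```

```bash
python3 - <<'E'
from h import *
for i in range(5):
    manip.camera('top');s,M=tool();print(s['eef_pos'],M[0,0].round(4),s['width'])
E
```

```text
[0.54316108 0.21615707 0.13844165] 0.108 0.4257119232722406
[0.54338728 0.21505367 0.1385322 ] 0.1093 0.420609308128486
[0.54358545 0.2143375  0.13862845] 0.1103 0.4207310691414883
[0.54377081 0.21401275 0.13872058] 0.111 0.4264556658633157
[0.54385186 0.21397304 0.13874484] 0.1111 0.4235859280634184
```

Emit:
{"api": "carry_out", "payload": {"targets": [{"linear": [0.003,0,0.05],"turn": 0,"jaw": 0.25},{"linear": [0.003,0,0.13],"turn": 0,"jaw": 0.25},{"linear": [0.003,0,0.22],"turn": 0,"jaw": 0.25},{"linear": [0.003,0,0.31],"turn": 0,"jaw": 0.25},{"linear": [0.003,0,0.39],"turn": 0,"jaw": 0.25},{"linear": [0.003,0,0.45],"turn": 0,"jaw": 0.25},{"linear": [0.003,0,0.485],"turn": 0,"jaw": 0.25},{"linear": [0.003,0,0.503],"turn": 0,"jaw": 0.25},{"linear": [0.003,0,0.512],"turn": 0,"jaw": 0.25},{"linear": [0.003,0,0.516],"turn": 0,"jaw": 0.25}]}}

```text
time_s: 16.53
eef_pos: [0.5443, 0.216, 0.0357]
tool_rot: [0.0, 0.745, 0.667, 0.0]
force: [-0.4, -0.5, -0.9]
width: 0.424
grip_force: 30.0
```

Emit:
{"api": "carry_out", "payload": {"targets": [{"linear": [0,0,0.002],"turn": 0,"jaw": 0.25},{"linear": [0,0,0.004],"turn": 0,"jaw": 0.25},{"linear": [0,0,0.004],"turn": 0,"jaw": 0.25},{"linear": [0,0,0.004],"turn": 0,"jaw": 0.44},{"linear": [0,0,0.004],"turn": 0,"jaw": 0.47},{"linear": [0,0,0.004],"turn": 0,"jaw": 0.5},{"linear": [0,0,0.004],"turn": 0,"jaw": 0.53},{"linear": [0,0,0.004],"turn": 0,"jaw": 0.56},{"linear": [0,0,0.004],"turn": 0,"jaw": 0.6},{"linear": [0,0,0.004],"turn": 0,"jaw": 0.6}]}}

```text
time_s: 17.37
eef_pos: [0.5439, 0.216, 0.0347]
tool_rot: [-0.0, 0.745, 0.667, 0.0]
force: [0.7, 0.4, -0.2]
width: 0.603
grip_force: 0.0
```

Emit:
{"api": "carry_out", "payload": {"targets": [{"linear": [0,0,-0.04],"turn": 0,"jaw": 0.6},{"linear": [0,0,-0.12],"turn": 0,"jaw": 0.6},{"linear": [0,0,-0.21],"turn": 0,"jaw": 0.6},{"linear": [0,0,-0.3],"turn": 0,"jaw": 0.6},{"linear": [0,0,-0.39],"turn": 0,"jaw": 0.6},{"linear": [0,0,-0.47],"turn": -0.005,"jaw": 0.6},{"linear": [-0.04,0,-0.53],"turn": -0.01,"jaw": 0.7},{"linear": [-0.11,0,-0.565],"turn": -0.02,"jaw": 0.8},{"linear": [-0.2,0,-0.575],"turn": -0.03,"jaw": 0.8},{"linear": [-0.3,0,-0.575],"turn": -0.035,"jaw": 0.8}]}}

```text
time_s: 18.2
eef_pos: [0.5375, 0.1559, 0.1509]
tool_rot: [0.0, 0.706, 0.708, 0.001]
force: [-0.1, -0.2, -0.7]
width: 0.802
grip_force: 0.0
```

Emit:
{"api": "carry_out", "payload": {"targets": [{"linear": [-0.1,-0.005,0],"turn": 0,"jaw": 0.8},{"linear": [-0.2,-0.01,0],"turn": 0,"jaw": 0.8},{"linear": [-0.3,-0.015,0],"turn": 0,"jaw": 0.8},{"linear": [-0.4,-0.02,0],"turn": 0,"jaw": 0.8},{"linear": [-0.5,-0.025,0],"turn": 0,"jaw": 0.8},{"linear": [-0.6,-0.03,0],"turn": 0,"jaw": 0.8},{"linear": [-0.7,-0.035,0],"turn": 0,"jaw": 0.8},{"linear": [-0.8,-0.04,0],"turn": 0,"jaw": 0.8},{"linear": [-0.9,-0.045,0],"turn": 0,"jaw": 0.8},{"linear": [-1,-0.05,0],"turn": 0,"jaw": 0.8}]}}

```text
time_s: 19.03
eef_pos: [0.5267, -0.0454, 0.15]
tool_rot: [-0.0, 0.707, 0.707, -0.0]
force: [0.0, 0.1, -0.1]
width: 0.798
grip_force: 0.0
```

Emit:
{"api": "carry_out", "payload": {"targets": [{"linear": [-0.11,0,0],"turn": 0,"jaw": 0.8},{"linear": [-0.22,0,0],"turn": 0,"jaw": 0.8},{"linear": [-0.33,0,0],"turn": 0,"jaw": 0.8},{"linear": [-0.44,0,0],"turn": 0,"jaw": 0.8},{"linear": [-0.55,0,0],"turn": 0,"jaw": 0.8},{"linear": [-0.66,0,0],"turn": 0,"jaw": 0.8},{"linear": [-0.77,0,0],"turn": 0,"jaw": 0.8},{"linear": [-0.87,0,0],"turn": 0,"jaw": 0.8},{"linear": [-0.95,0,0],"turn": 0,"jaw": 0.8},{"linear": [-1,0,0],"turn": 0,"jaw": 0.8}]}}

```text
time_s: 19.87
eef_pos: [0.5262, -0.2468, 0.15]
tool_rot: [0.0, 0.708, 0.706, -0.001]
force: [0.4, 0.4, 0.4]
width: 0.804
grip_force: 0.0
```

```bash
python3 - <<'E'
from h import *
for i in range(7):
    im=manip.camera('top');s,M=tool();print(s['eef_pos'],M[0,0].round(4))
cv2.imwrite('pics/t3.png',cv2.resize(im[150:230,120:284,::-1],None,fx=4.0,fy=4.0,interpolation=cv2.INTER_CUBIC))
E
```

```text
[ 0.52618856 -0.24841937  0.14999182] 0.0044
[ 0.5265118  -0.24627603  0.14988978] 0.0033
[ 0.52688267 -0.24408589  0.14974932] 0.0011
[ 0.52718756 -0.24273172  0.14968983] -0.0007
[ 0.52743195 -0.24208869  0.1496877 ] -0.0019
[ 0.52755876 -0.24188286  0.14968624] -0.0023
[ 0.52760557 -0.2419311   0.14965722] -0.0025
```

View pics/t3.png

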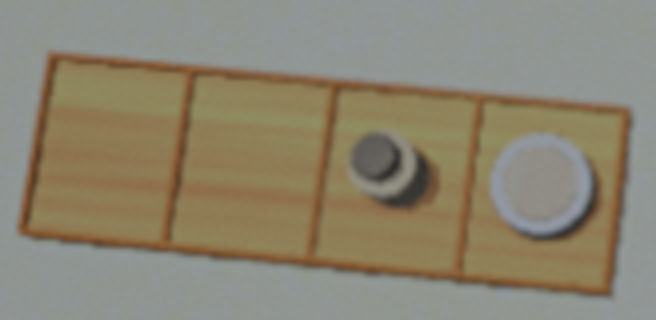

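The bottle is upright, with its cap at (375,157) in the crop, inside compartment -43. Next is the brush.

Emit:
{"api": "carry_out", "payload": {"targets": [{"linear": [-0.02,0,0],"turn": 0,"jaw": 0.8},{"linear": [-0.06,0,0],"turn": 0,"jaw": 0.8},{"linear": [-0.11,0,0],"turn": 0,"jaw": 0.8},{"linear": [-0.16,0,0],"turn": 0,"jaw": 0.8},{"linear": [-0.2,0,0],"turn": 0,"jaw": 0.8},{"linear": [-0.22,0,0.02],"turn": 0,"jaw": 0.8},{"linear": [-0.223,0,0.06],"turn": 0,"jaw": 0.8},{"linear": [-0.223,0,0.11],"turn": 0,"jaw": 0.8},{"linear": [-0.223,0,0.17],"turn": 0,"jaw": 0.8},{"linear": [-0.223,0,0.23],"turn": 0,"jaw": 0.8}]}}

```text
time_s: 21.05
eef_pos: [0.5272, -0.2873, 0.1021]
tool_rot: [-0.001, 0.707, 0.707, 0.0]
force: [0.3, 1.0, 0.5]
width: 0.8
grip_force: 0.0
```

Emit:
{"api": "carry_out", "payload": {"targets": [{"linear": [0,0,0.06],"turn": 0,"jaw": 0.8},{"linear": [0,0,0.12],"turn": 0,"jaw": 0.8},{"linear": [0,0,0.18],"turn": 0,"jaw": 0.8},{"linear": [0,0,0.23],"turn": 0,"jaw": 0.8},{"linear": [0,0,0.27],"turn": 0,"jaw": 0.8},{"linear": [0,0,0.295],"turn": 0,"jaw": 0.8},{"linear": [0,0,0.308],"turn": 0,"jaw": 0.75},{"linear": [0,0,0.313],"turn": 0,"jaw": 0.65},{"linear": [0,0,0.313],"turn": 0,"jaw": 0.55},{"linear": [0,0,0.313],"turn": 0,"jaw": 0.5}]}}

```text
time_s: 21.88
eef_pos: [0.5277, -0.2885, 0.0416]
tool_rot: [0.0, 0.707, 0.707, 0.0]
force: [0.6, -0.9, 0.4]
width: 0.552
grip_force: 0.0
```

Emit:
{"api": "carry_out", "payload": {"targets": [{"linear": [0,0,0],"turn": 0,"jaw": 0.47},{"linear": [0,0,0],"turn": 0,"jaw": 0.44},{"linear": [0,0,0],"turn": 0,"jaw": 0.41},{"linear": [0,0,0],"turn": 0,"jaw": 0.38},{"linear": [0,0,0],"turn": 0,"jaw": 0.35},{"linear": [0,0,0],"turn": 0,"jaw": 0.25},{"linear": [0,0,0],"turn": 0,"jaw": 0.2},{"linear": [0,0,0],"turn": 0,"jaw": 0.2},{"linear": [0,0,0],"turn": 0,"jaw": 0.2},{"linear": [0,0,0],"turn": 0,"jaw": 0.2}]}}

```text
time_s: 22.72
eef_pos: [0.5273, -0.2883, 0.0413]
tool_rot: [-0.0, 0.707, 0.707, -0.0]
force: [-0.7, 0.3, 5.3]
width: 0.38
grip_force: 29.9
```

Emit:
{"api": "carry_out", "payload": {"targets": [{"linear": [0,0,-0.03],"turn": 0,"jaw": 0.2},{"linear": [0,0,-0.1],"turn": 0,"jaw": 0.2},{"linear": [0,0,-0.18],"turn": 0,"jaw": 0.2},{"linear": [0,0,-0.27],"turn": 0,"jaw": 0.2},{"linear": [0,0,-0.36],"turn": 0,"jaw": 0.2},{"linear": [0,0,-0.45],"turn": 0,"jaw": 0.2},{"linear": [0.01,0,-0.53],"turn": 0,"jaw": 0.2},{"linear": [0.05,0,-0.58],"turn": 0,"jaw": 0.2},{"linear": [0.11,0,-0.6],"turn": 0,"jaw": 0.2},{"linear": [0.2,0,-0.6],"turn": 0,"jaw": 0.2}]}}

```text
time_s: 23.55
eef_pos: [0.5277, -0.2486, 0.1623]
tool_rot: [0.001, 0.708, 0.706, 0.0]
force: [0.4, -0.6, -1.1]
width: 0.384
grip_force: 29.9
```

Emit:
{"api": "carry_out", "payload": {"targets": [{"linear": [0.1,0,0],"turn": 0,"jaw": 0.2},{"linear": [0.2,0,0],"turn": 0,"jaw": 0.2},{"linear": [0.3,0,0],"turn": 0,"jaw": 0.2},{"linear": [0.4,0,0],"turn": 0,"jaw": 0.2},{"linear": [0.5,0,0],"turn": 0,"jaw": 0.2},{"linear": [0.6,0,0],"turn": 0,"jaw": 0.2},{"linear": [0.7,0,0],"turn": 0,"jaw": 0.2},{"linear": [0.8,0,0],"turn": 0,"jaw": 0.2},{"linear": [0.9,0,0],"turn": 0,"jaw": 0.2},{"linear": [1,0,0],"turn": 0,"jaw": 0.2}]}}

```text
time_s: 24.38
eef_pos: [0.5264, -0.0457, 0.1607]
tool_rot: [-0.001, 0.706, 0.708, -0.0]
force: [-0.8, -0.1, -1.7]
width: 0.378
grip_force: 29.9
```

Emit:
{"api": "carry_out", "payload": {"targets": [{"linear": [0.1,0,0],"turn": 0,"jaw": 0.2},{"linear": [0.2,0,0],"turn": 0,"jaw": 0.2},{"linear": [0.3,0,0],"turn": 0,"jaw": 0.2},{"linear": [0.4,0,0],"turn": 0,"jaw": 0.2},{"linear": [0.5,0,0],"turn": 0,"jaw": 0.2},{"linear": [0.6,0,0],"turn": 0,"jaw": 0.2},{"linear": [0.7,0,0],"turn": 0,"jaw": 0.2},{"linear": [0.8,0,0],"turn": 0,"jaw": 0.2},{"linear": [0.9,0,0],"turn": 0,"jaw": 0.2},{"linear": [1,0,0],"turn": 0,"jaw": 0.2}]}}

```text
time_s: 25.22
eef_pos: [0.5258, 0.154, 0.1607]
tool_rot: [-0.001, 0.706, 0.708, -0.001]
force: [-0.3, -1.3, -1.4]
width: 0.381
grip_force: 29.9
```

Emit:
{"api": "carry_out", "payload": {"targets": [{"linear": [0.1,0.02,0],"turn": 0.005,"jaw": 0.2},{"linear": [0.2,0.04,0],"turn": 0.01,"jaw": 0.2},{"linear": [0.3,0.06,0],"turn": 0.015,"jaw": 0.2},{"linear": [0.4,0.08,0],"turn": 0.02,"jaw": 0.2},{"linear": [0.49,0.1,0],"turn": 0.025,"jaw": 0.2},{"linear": [0.57,0.115,0],"turn": 0.03,"jaw": 0.2},{"linear": [0.64,0.125,0],"turn": 0.035,"jaw": 0.2},{"linear": [0.69,0.13,0],"turn": 0.035,"jaw": 0.2},{"linear": [0.725,0.13,0],"turn": 0.035,"jaw": 0.2},{"linear": [0.74,0.13,0],"turn": 0.035,"jaw": 0.2}]}}

```text
time_s: 26.05
eef_pos: [0.5521, 0.3013, 0.1607]
tool_rot: [-0.001, 0.744, 0.668, -0.0]
force: [0.8, 0.2, -1.1]
width: 0.379
grip_force: 29.9
```

```bash
python3 - <<'E'
from h import *
for i in range(6):
    im=manip.camera('side');s,M=tool();print(s['eef_pos'],M[0,0].round(4),s['width'])
E
```

```text
[0.55228848 0.30110758 0.16076174] 0.1075 0.38428451383085843
[0.55264066 0.2999525  0.16088879] 0.1086 0.3793513603214854
[0.55298164 0.29907754 0.16099669] 0.1097 0.38422828733289593
[0.55319293 0.29856968 0.16106394] 0.1105 0.38093489534003283
[0.55332515 0.29846748 0.16112514] 0.1108 0.3795960576760284
[0.55344022 0.29849172 0.16120395] 0.111 0.37969929274004144
```

Emit:
{"api": "carry_out", "payload": {"targets": [{"linear": [0.006,0,0.05],"turn": 0,"jaw": 0.2},{"linear": [0.006,0,0.14],"turn": 0,"jaw": 0.2},{"linear": [0.006,0,0.25],"turn": 0,"jaw": 0.2},{"linear": [0.006,0,0.36],"turn": 0,"jaw": 0.2},{"linear": [0.006,0,0.46],"turn": 0,"jaw": 0.2},{"linear": [0.006,0,0.54],"turn": 0,"jaw": 0.2},{"linear": [0.006,0,0.585],"turn": 0,"jaw": 0.2},{"linear": [0.006,0,0.604],"turn": 0,"jaw": 0.2},{"linear": [0.006,0,0.612],"turn": 0,"jaw": 0.2},{"linear": [0.006,0,0.615],"turn": 0,"jaw": 0.2}]}}

```text
time_s: 27.18
eef_pos: [0.5539, 0.301, 0.0385]
tool_rot: [0.0, 0.745, 0.667, 0.0]
force: [0.1, -0.9, -1.8]
width: 0.381
grip_force: 29.9
```

Emit:
{"api": "carry_out", "payload": {"targets": [{"linear": [0,0,0.002],"turn": 0,"jaw": 0.2},{"linear": [0,0,0.004],"turn": 0,"jaw": 0.2},{"linear": [0,0,0.005],"turn": 0,"jaw": 0.2},{"linear": [0,0,0.005],"turn": 0,"jaw": 0.4},{"linear": [0,0,0.005],"turn": 0,"jaw": 0.43},{"linear": [0,0,0.005],"turn": 0,"jaw": 0.46},{"linear": [0,0,0.005],"turn": 0,"jaw": 0.49},{"linear": [0,0,0.005],"turn": 0,"jaw": 0.52},{"linear": [0,0,0.005],"turn": 0,"jaw": 0.55},{"linear": [0,0,0.005],"turn": 0,"jaw": 0.55}]}}

```text
time_s: 28.02
eef_pos: [0.5534, 0.301, 0.0371]
tool_rot: [-0.0, 0.745, 0.667, 0.0]
force: [-0.0, -0.8, 0.5]
width: 0.548
grip_force: 0.0
```

Emit:
{"api": "carry_out", "payload": {"targets": [{"linear": [0,0,-0.04],"turn": 0,"jaw": 0.55},{"linear": [0,0,-0.12],"turn": 0,"jaw": 0.55},{"linear": [0,0,-0.21],"turn": 0,"jaw": 0.55},{"linear": [0,0,-0.3],"turn": 0,"jaw": 0.6},{"linear": [0,0,-0.39],"turn": 0,"jaw": 0.7},{"linear": [0,0,-0.48],"turn": -0.005,"jaw": 0.8},{"linear": [-0.01,0,-0.55],"turn": -0.01,"jaw": 0.8},{"linear": [-0.05,0,-0.585],"turn": -0.02,"jaw": 0.8},{"linear": [-0.11,0,-0.59],"turn": -0.03,"jaw": 0.8},{"linear": [-0.2,0,-0.59],"turn": -0.035,"jaw": 0.8}]}}

```text
time_s: 28.85
eef_pos: [0.5493, 0.2627, 0.1564]
tool_rot: [-0.0, 0.706, 0.709, 0.002]
force: [-0.4, 0.3, 0.4]
width: 0.801
grip_force: 0.0
```

Emit:
{"api": "carry_out", "payload": {"targets": [{"linear": [-0.1,-0.013,0],"turn": 0,"jaw": 0.8},{"linear": [-0.2,-0.026,0],"turn": 0,"jaw": 0.8},{"linear": [-0.3,-0.039,0],"turn": 0,"jaw": 0.8},{"linear": [-0.4,-0.052,0],"turn": 0,"jaw": 0.8},{"linear": [-0.5,-0.065,0],"turn": 0,"jaw": 0.8},{"linear": [-0.6,-0.078,0],"turn": 0,"jaw": 0.8},{"linear": [-0.7,-0.091,0],"turn": 0,"jaw": 0.8},{"linear": [-0.8,-0.104,0],"turn": 0,"jaw": 0.8},{"linear": [-0.9,-0.117,0],"turn": 0,"jaw": 0.8},{"linear": [-1,-0.128,0],"turn": 0,"jaw": 0.8}]}}

```text
time_s: 29.68
eef_pos: [0.5232, 0.06, 0.1556]
tool_rot: [0.0, 0.707, 0.707, 0.0]
force: [-0.8, -0.0, 0.1]
width: 0.799
grip_force: 0.0
```

Emit:
{"api": "carry_out", "payload": {"targets": [{"linear": [-0.1,0,0],"turn": 0,"jaw": 0.8},{"linear": [-0.2,0,0],"turn": 0,"jaw": 0.8},{"linear": [-0.3,0,0],"turn": 0,"jaw": 0.8},{"linear": [-0.4,0,0],"turn": 0,"jaw": 0.8},{"linear": [-0.5,0,0],"turn": 0,"jaw": 0.8},{"linear": [-0.6,0,0],"turn": 0,"jaw": 0.8},{"linear": [-0.7,0,0],"turn": 0,"jaw": 0.8},{"linear": [-0.8,0,0],"turn": 0,"jaw": 0.8},{"linear": [-0.9,0,0],"turn": 0,"jaw": 0.8},{"linear": [-1,0,0],"turn": 0,"jaw": 0.8}]}}

```text
time_s: 30.52
eef_pos: [0.5233, -0.1401, 0.1555]
tool_rot: [0.0, 0.707, 0.707, -0.0]
force: [0.5, -0.2, 0.4]
width: 0.798
grip_force: 0.0
```

Emit:
{"api": "carry_out", "payload": {"targets": [{"linear": [-0.11,0,0],"turn": 0,"jaw": 0.8},{"linear": [-0.22,0,0],"turn": 0,"jaw": 0.8},{"linear": [-0.33,0,0],"turn": 0,"jaw": 0.8},{"linear": [-0.44,0,0],"turn": 0,"jaw": 0.8},{"linear": [-0.55,0,0],"turn": 0,"jaw": 0.8},{"linear": [-0.66,0,0],"turn": 0,"jaw": 0.8},{"linear": [-0.77,0,0],"turn": 0,"jaw": 0.8},{"linear": [-0.87,0,0],"turn": 0,"jaw": 0.8},{"linear": [-0.95,0,0],"turn": 0,"jaw": 0.8},{"linear": [-1,0,0],"turn": 0,"jaw": 0.8}]}}

```text
time_s: 31.35
eef_pos: [0.5227, -0.3416, 0.1555]
tool_rot: [0.001, 0.708, 0.706, -0.001]
force: [-0.7, 0.5, 0.3]
width: 0.793
grip_force: 0.0
```

```bash
python3 - <<'E'
from h import *
for i in range(7):
    im=manip.camera('top');s,M=tool();print(s['eef_pos'],M[0,0].round(4))
cv2.imwrite('pics/t4.png',cv2.resize(im[150:230,120:284,::-1],None,fx=4.0,fy=4.0,interpolation=cv2.INTER_CUBIC))
E
```

```text
[ 0.52249002 -0.34331794  0.1554492 ] 0.0039
[ 0.52279597 -0.34114065  0.15531458] 0.0028
[ 0.52322917 -0.33905702  0.15515804] 0.0008
[ 0.52357809 -0.33773071  0.15508516] -0.0008
[ 0.52385214 -0.33708881  0.15507358] -0.0019
[ 0.52396047 -0.33690188  0.15506511] -0.0024
[ 0.52400609 -0.33703727  0.15511183] -0.0024
```

View pics/t4.png

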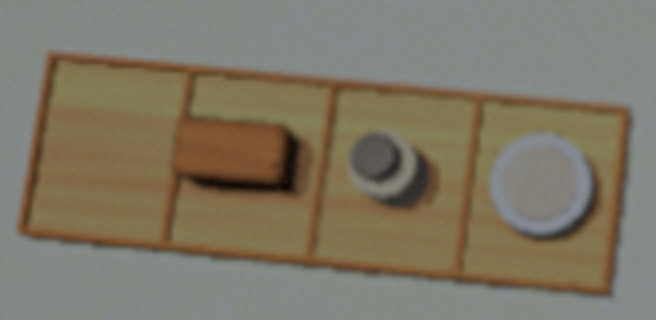

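The brush, with its top centred near (230,151) in the crop, stands in compartment +43 with its long side along the row. Its top leans left of centre because of parallax at that height, which I'll check numerically. Now the jar.

Emit:
{"api": "carry_out", "payload": {"targets": [{"linear": [-0.02,0,0],"turn": 0,"jaw": 0.8},{"linear": [-0.05,0,0],"turn": 0,"jaw": 0.8},{"linear": [-0.09,0,0],"turn": 0,"jaw": 0.8},{"linear": [-0.13,0,0],"turn": 0,"jaw": 0.8},{"linear": [-0.16,0,0],"turn": 0,"jaw": 0.8},{"linear": [-0.17,0,0.02],"turn": 0,"jaw": 0.8},{"linear": [-0.171,0,0.06],"turn": 0,"jaw": 0.8},{"linear": [-0.171,0,0.12],"turn": 0,"jaw": 0.8},{"linear": [-0.171,0,0.18],"turn": 0,"jaw": 0.8},{"linear": [-0.171,0,0.24],"turn": 0,"jaw": 0.8}]}}

```text
time_s: 32.53
eef_pos: [0.5233, -0.3721, 0.1052]
tool_rot: [-0.001, 0.707, 0.707, 0.0]
force: [0.5, 0.2, 0.0]
width: 0.801
grip_force: 0.0
```

Emit:
{"api": "carry_out", "payload": {"targets": [{"linear": [0,0,0.06],"turn": 0,"jaw": 0.8},{"linear": [0,0,0.12],"turn": 0,"jaw": 0.8},{"linear": [0,0,0.18],"turn": 0,"jaw": 0.8},{"linear": [0,0,0.24],"turn": 0,"jaw": 0.8},{"linear": [0,0,0.29],"turn": 0,"jaw": 0.8},{"linear": [0,0,0.325],"turn": 0,"jaw": 0.8},{"linear": [0,0,0.343],"turn": 0,"jaw": 0.8},{"linear": [0,0,0.35],"turn": 0,"jaw": 0.75},{"linear": [0,0,0.35],"turn": 0,"jaw": 0.68},{"linear": [0,0,0.35],"turn": 0,"jaw": 0.62}]}}

```text
time_s: 33.37
eef_pos: [0.524, -0.3733, 0.0376]
tool_rot: [0.001, 0.707, 0.707, 0.0]
force: [-0.5, -0.2, 0.5]
width: 0.629
grip_force: 0.0
```

Emit:
{"api": "carry_out", "payload": {"targets": [{"linear": [0,0,0],"turn": 0,"jaw": 0.59},{"linear": [0,0,0],"turn": 0,"jaw": 0.56},{"linear": [0,0,0],"turn": 0,"jaw": 0.53},{"linear": [0,0,0],"turn": 0,"jaw": 0.5},{"linear": [0,0,0],"turn": 0,"jaw": 0.45},{"linear": [0,0,0],"turn": 0,"jaw": 0.35},{"linear": [0,0,0],"turn": 0,"jaw": 0.3},{"linear": [0,0,0],"turn": 0,"jaw": 0.3},{"linear": [0,0,0],"turn": 0,"jaw": 0.3},{"linear": [0,0,0],"turn": 0,"jaw": 0.3}]}}

```text
time_s: 34.2
eef_pos: [0.5233, -0.3732, 0.0374]
tool_rot: [-0.0, 0.707, 0.707, -0.0]
force: [-2.7, 0.6, 5.5]
width: 0.518
grip_force: 30.1
```

```bash
python3 - <<'E'
from h import *
C=lambda p:crop(p,4,120,150)
b=at('top',C([(178,118),(290,127),(278,185),(174,172)]),.060);print('brush',b.mean(0))
print('bottle',at('top',C([(375,157)]),.082))
E
```

```text
brush [0.55251871 0.30094277]
bottle [[0.54347178 0.214321  ]]
```

The brush is at (0.5525, 0.301) and the bottle at (0.5435, 0.214), both within about 1 mm of centre. Carrying the jar.

Emit:
{"api": "carry_out", "payload": {"targets": [{"linear": [0,0,-0.03],"turn": 0,"jaw": 0.3},{"linear": [0,0,-0.1],"turn": 0,"jaw": 0.3},{"linear": [0,0,-0.18],"turn": 0,"jaw": 0.3},{"linear": [0,0,-0.27],"turn": 0,"jaw": 0.3},{"linear": [0,0,-0.37],"turn": 0,"jaw": 0.3},{"linear": [0,0,-0.47],"turn": 0,"jaw": 0.3},{"linear": [0.01,0,-0.55],"turn": 0,"jaw": 0.3},{"linear": [0.05,0,-0.605],"turn": 0,"jaw": 0.3},{"linear": [0.11,0,-0.625],"turn": 0,"jaw": 0.3},{"linear": [0.2,0,-0.625],"turn": 0,"jaw": 0.3}]}}

```text
time_s: 35.03
eef_pos: [0.5239, -0.3334, 0.1634]
tool_rot: [0.001, 0.708, 0.707, 0.0]
force: [-0.5, -0.2, -1.4]
width: 0.517
grip_force: 30.0
```

Emit:
{"api": "carry_out", "payload": {"targets": [{"linear": [0.1,0,0],"turn": 0,"jaw": 0.3},{"linear": [0.2,0,0],"turn": 0,"jaw": 0.3},{"linear": [0.3,0,0],"turn": 0,"jaw": 0.3},{"linear": [0.4,0,0],"turn": 0,"jaw": 0.3},{"linear": [0.5,0,0],"turn": 0,"jaw": 0.3},{"linear": [0.6,0,0],"turn": 0,"jaw": 0.3},{"linear": [0.7,0,0],"turn": 0,"jaw": 0.3},{"linear": [0.8,0,0],"turn": 0,"jaw": 0.3},{"linear": [0.9,0,0],"turn": 0,"jaw": 0.3},{"linear": [1,0,0],"turn": 0,"jaw": 0.3}]}}

```text
time_s: 35.87
eef_pos: [0.5227, -0.1304, 0.1617]
tool_rot: [-0.001, 0.707, 0.708, -0.0]
force: [-0.5, -0.6, -1.8]
width: 0.516
grip_force: 30.0
```

Emit:
{"api": "carry_out", "payload": {"targets": [{"linear": [0.1,0,0],"turn": 0,"jaw": 0.3},{"linear": [0.2,0,0],"turn": 0,"jaw": 0.3},{"linear": [0.3,0,0],"turn": 0,"jaw": 0.3},{"linear": [0.4,0,0],"turn": 0,"jaw": 0.3},{"linear": [0.5,0,0],"turn": 0,"jaw": 0.3},{"linear": [0.6,0,0],"turn": 0,"jaw": 0.3},{"linear": [0.7,0,0],"turn": 0,"jaw": 0.3},{"linear": [0.8,0,0],"turn": 0,"jaw": 0.3},{"linear": [0.9,0,0],"turn": 0,"jaw": 0.3},{"linear": [1,0,0],"turn": 0,"jaw": 0.3}]}}

```text
time_s: 36.7
eef_pos: [0.5221, 0.0693, 0.1617]
tool_rot: [-0.001, 0.706, 0.708, -0.0]
force: [-0.2, -0.3, -0.9]
width: 0.516
grip_force: 30.0
```

Emit:
{"api": "carry_out", "payload": {"targets": [{"linear": [0.1,0.01,0],"turn": 0,"jaw": 0.3},{"linear": [0.2,0.02,0],"turn": 0,"jaw": 0.3},{"linear": [0.3,0.03,0],"turn": 0,"jaw": 0.3},{"linear": [0.4,0.04,0],"turn": 0,"jaw": 0.3},{"linear": [0.5,0.05,0],"turn": 0,"jaw": 0.3},{"linear": [0.6,0.06,0],"turn": 0,"jaw": 0.3},{"linear": [0.7,0.07,0],"turn": 0,"jaw": 0.3},{"linear": [0.8,0.08,0],"turn": 0,"jaw": 0.3},{"linear": [0.9,0.09,0],"turn": 0,"jaw": 0.3},{"linear": [1,0.1,0],"turn": 0,"jaw": 0.3}]}}

```text
time_s: 37.53
eef_pos: [0.5415, 0.269, 0.1615]
tool_rot: [-0.001, 0.706, 0.708, -0.001]
force: [-0.1, -0.3, -1.7]
width: 0.515
grip_force: 30.0
```

Emit:
{"api": "carry_out", "payload": {"targets": [{"linear": [0.1,0.015,0],"turn": 0.005,"jaw": 0.3},{"linear": [0.2,0.03,0],"turn": 0.01,"jaw": 0.3},{"linear": [0.29,0.045,0],"turn": 0.015,"jaw": 0.3},{"linear": [0.37,0.06,0],"turn": 0.02,"jaw": 0.3},{"linear": [0.44,0.075,0],"turn": 0.025,"jaw": 0.3},{"linear": [0.5,0.085,0],"turn": 0.03,"jaw": 0.3},{"linear": [0.54,0.092,0],"turn": 0.035,"jaw": 0.3},{"linear": [0.57,0.098,0],"turn": 0.035,"jaw": 0.3},{"linear": [0.585,0.098,0],"turn": 0.035,"jaw": 0.3},{"linear": [0.59,0.098,0],"turn": 0.035,"jaw": 0.3}]}}

```text
time_s: 38.37
eef_pos: [0.5624, 0.3853, 0.1618]
tool_rot: [-0.0, 0.745, 0.668, -0.0]
force: [0.1, -0.4, -1.0]
width: 0.514
grip_force: 30.0
```

```bash
python3 - <<'E'
from h import *
for i in range(8):
    im=manip.camera('side');s,M=tool();print(s['eef_pos'],M[0,0].round(4),s['width'])
E
```

```text
[0.56259079 0.38487535 0.16190261] 0.1092 0.5178104045675146
[0.56280838 0.38437976 0.16203583] 0.1098 0.5153021876629124
[0.56301179 0.38407315 0.16208885] 0.1102 0.5185721371712873
[0.56311836 0.38398164 0.16214958] 0.1105 0.5160417798865714
[0.56315984 0.38403752 0.16218103] 0.1105 0.5146658891858708
[0.56316627 0.38416921 0.16222416] 0.1104 0.5145817542008346
[0.56316765 0.38434899 0.16223548] 0.1103 0.5171381159119574
[0.56316465 0.38448568 0.16221969] 0.1102 0.5148902474303875
```

Emit:
{"api": "carry_out", "payload": {"targets": [{"linear": [0.003,0,0.05],"turn": 0,"jaw": 0.3},{"linear": [0.003,0,0.15],"turn": 0,"jaw": 0.3},{"linear": [0.003,0,0.26],"turn": 0,"jaw": 0.3},{"linear": [0.003,0,0.37],"turn": 0,"jaw": 0.3},{"linear": [0.003,0,0.47],"turn": 0,"jaw": 0.3},{"linear": [0.003,0,0.555],"turn": 0,"jaw": 0.3},{"linear": [0.003,0,0.605],"turn": 0,"jaw": 0.3},{"linear": [0.003,0,0.628],"turn": 0,"jaw": 0.3},{"linear": [0.003,0,0.637],"turn": 0,"jaw": 0.3},{"linear": [0.003,0,0.64],"turn": 0,"jaw": 0.3}]}}

```text
time_s: 39.6
eef_pos: [0.5635, 0.3857, 0.0344]
tool_rot: [0.0, 0.745, 0.667, 0.0]
force: [-0.0, 0.7, -1.6]
width: 0.517
grip_force: 30.0
```

Emit:
{"api": "carry_out", "payload": {"targets": [{"linear": [0,0,0.002],"turn": 0,"jaw": 0.3},{"linear": [0,0,0.004],"turn": 0,"jaw": 0.3},{"linear": [0,0,0.005],"turn": 0,"jaw": 0.3},{"linear": [0,0,0.005],"turn": 0,"jaw": 0.53},{"linear": [0,0,0.005],"turn": 0,"jaw": 0.56},{"linear": [0,0,0.005],"turn": 0,"jaw": 0.59},{"linear": [0,0,0.005],"turn": 0,"jaw": 0.62},{"linear": [0,0,0.005],"turn": 0,"jaw": 0.65},{"linear": [0,0,0.005],"turn": 0,"jaw": 0.66},{"linear": [0,0,0.005],"turn": 0,"jaw": 0.66}]}}

```text
time_s: 40.43
eef_pos: [0.5631, 0.3856, 0.0331]
tool_rot: [-0.0, 0.745, 0.667, 0.0]
force: [-0.1, 0.0, -0.0]
width: 0.66
grip_force: 0.0
```

Emit:
{"api": "carry_out", "payload": {"targets": [{"linear": [0,0,-0.04],"turn": 0,"jaw": 0.66},{"linear": [0,0,-0.12],"turn": 0,"jaw": 0.66},{"linear": [0,0,-0.21],"turn": 0,"jaw": 0.66},{"linear": [0,0,-0.31],"turn": 0,"jaw": 0.66},{"linear": [0,0,-0.41],"turn": 0,"jaw": 0.66},{"linear": [0,0,-0.51],"turn": 0,"jaw": 0.66},{"linear": [0,0,-0.61],"turn": 0,"jaw": 0.66},{"linear": [0.02,0,-0.69],"turn": 0,"jaw": 0.66},{"linear": [0.06,0,-0.73],"turn": 0,"jaw": 0.66},{"linear": [0.12,0,-0.75],"turn": 0,"jaw": 0.66}]}}

```text
time_s: 41.27
eef_pos: [0.5673, 0.4089, 0.1873]
tool_rot: [0.001, 0.745, 0.667, 0.002]
force: [-0.0, 0.5, -0.1]
width: 0.659
grip_force: 0.0
```

Emit:
{"api": "carry_out", "payload": {"targets": [{"linear": [0.06,-0.06,0],"turn": 0,"jaw": 0.66},{"linear": [0.14,-0.14,0],"turn": 0,"jaw": 0.66},{"linear": [0.24,-0.24,0],"turn": 0,"jaw": 0.66},{"linear": [0.34,-0.34,0],"turn": 0,"jaw": 0.66},{"linear": [0.44,-0.44,0],"turn": 0,"jaw": 0.66},{"linear": [0.54,-0.54,0],"turn": 0,"jaw": 0.66},{"linear": [0.63,-0.63,0],"turn": 0,"jaw": 0.66},{"linear": [0.7,-0.7,0],"turn": 0,"jaw": 0.66},{"linear": [0.74,-0.74,0],"turn": 0,"jaw": 0.66},{"linear": [0.75,-0.75,0],"turn": 0,"jaw": 0.66}]}}

```text
time_s: 42.1
eef_pos: [0.4307, 0.5775, 0.1843]
tool_rot: [-0.001, 0.744, 0.669, 0.001]
force: [-0.2, -0.0, -0.5]
width: 0.662
grip_force: 0.0
```

```bash
python3 - <<'E'
from h import *
for i in range(5): im=manip.camera('top')
b=manip.camera('side')
a=cv2.resize(im[150:230,120:284],None,fx=4.0,fy=4.0,interpolation=cv2.INTER_CUBIC)
b=cv2.resize(b[80:200,230:370],None,fx=2.2,fy=2.2,interpolation=cv2.INTER_CUBIC)
c=np.zeros((a.shape[0]+b.shape[0],a.shape[1],3),np.uint8);c[:a.shape[0]]=a;c[a.shape[0]:,:b.shape[1]]=b
cv2.imwrite('pics/t5.png',c[:,:,::-1]);print(tool()[0]['eef_pos'])
E
```

```text
[0.43489229 0.57317549 0.18340795]
```

View pics/t5.png

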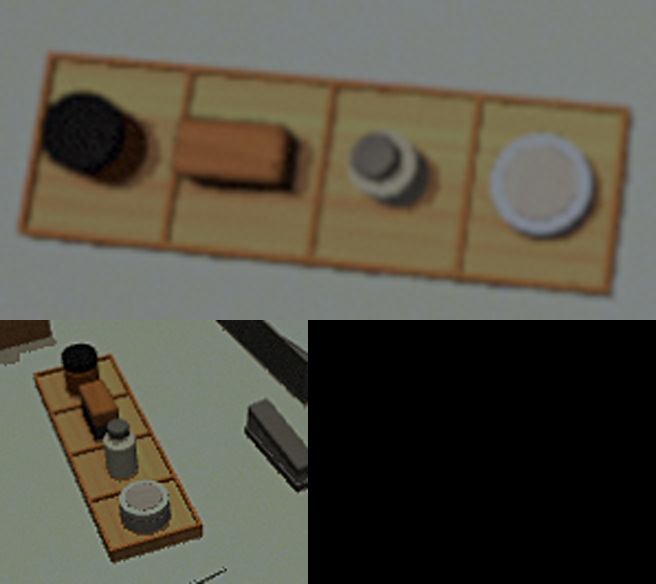

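All four stand upright in separate compartments, left to right jar (84,134), brush, bottle, tin. I'll check the jar's centre, then hand in.

```bash
python3 - <<'E'
from h import *
j=at('top',[crop((84,134),4,120,150)],.066)[0];print('jar',j)
if np.hypot(*(j-[.5629,.3862]))<.005: print(manip.job_done())
E
```

```text
jar [0.56163993 0.38228536]
the job is handed in; nothing more can be done
None
```

All four things were moved to the new rack in reverse order (left to right: jar, brush, bottle, tin); each stands upright within about 4 mm of its compartment's centre by camera, and the job was handed in at about 42 s.

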